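# Turn the cart wheel's valve to the top

### The arm

A 6-joint arm with a two-finger parallel gripper is mounted at the origin on the work surface. World frame = base frame: x ahead of the robot, y to its left, z up, the work surface at z = 0. Lengths are in m, angles in rad, forces in N, time in s.
With the tool pointing down it reaches from about 0.275 to 0.825 m from the base axis. Payload 5.2 kg.
Tool frame: the origin (TCP) lies midway between the tips of the shut fingers; the grasp point (between the pads) lies 19 mm behind it; y points along the fingers, x is the direction in which the jaws open and shut, and the axes are right-handed (so a half turn about y gives the same grasp; the last joint's range is limited). The gripper opens to 93 mm and grips with 3 to 60 N. Pads are 15 mm wide; open, the fingers measure 128 mm over their backs; the gripper's body (75 mm by 188 mm) begins 65 mm behind the grasp point.
Start: joints at [0.93, 0.259, 1.535, -0, 1.348, -0.203], TCP at [0.233, 0.498, 0.219] pointing down, gripper open.
Joint ranges: [-3.14, 3.14], [-0.91, 2.08], [0.19, 2.58], [-1.22, 4.36], [0.22, 2.71], [-3.12, 3.12]. Speed limits (rad/s): [2.57, 2.57, 3.14, 3.14, 3.14, 3.14].

### API

Orientations are given as a unit quaternion [w, x, y, z].
In Python, from station import * gives the robot as it stands. Calls block until the motion is done:
- move_pose(position, orientation): joint-space move of the TCP to a pose.
- move_linear(position, attitude=None, v=0.15): straight line of the TCP; attitude=None keeps the orientation; v is the mean speed in m/s.
- move_joints(angles): joint-space move.
- release() and gripper_close(squeeze=None): open the fingers fully, or close them until they stop; squeeze is the grip in N (None keeps the last).
- sleep(seconds).
- solve_ik(position, orientation): joint angles nearest the present ones, or None.
- sense(): the state.
- grab_frame(name): name is "scene" or "side" or "wrist"; returns a dict with "pixels" (400x640x3 uint8, blue, green, red), "fx", "fy", "cx", "cy" (pixels), "pose" (4x4, takes a point from camera to world coordinates). Camera axes: x right, y up, looking along -z (the intrinsics and any distortion apply to the point x, -y, -z); pixel columns grow to the right and rows downward; lengths in m; the calibration is good to about 2 mm. The wrist camera is an equidistant fisheye: a pixel r from the principal point sees the ray r / f radians off the axis. A picture is of the moment at which its call begins. There is no depth.
A pose or a line that the arm cannot do raises PlanningError and nothing moves.
- close_job(): hands the job in, once; it reports no verdict.
Trained networks look in a picture, given as the dict that the camera call returned (one of the last four; its "shot" number tells which), for a name from the list of things; names that differ only in an ending like _2 or _b are one class to them, and where a whole thing is asked for, a point or a joint stands for the part that bears it (a point fixed in the world has none). Each returns a list of dicts, best first, with "p" (0 to 1); they miss things now and then, are a little off and sometimes report something else, mostly with a low value. They report only what shows in the picture. A call takes as long as a camera call.
- regions_of(target, picture): "mask" (400x640 bool, what is visible of it) and "xy" ([column, row] in pixels, amid what is visible of it).
The state is a dict: "t": time; "qpos": joint angles; "qd": joint speeds; "tau": joint torques, N m; "ee_pos": TCP position; "ee_rot": TCP orientation; "force": force on the tool from outside, world axes, zero at the start; "moment": the same for the moment, N m; "gripper_width": finger opening in m.
Only numpy, scipy, OpenCV 4.12 (cv2) and the standard library are available. Lean on these libraries where they do the work, as an engineer would, in place of code of your own. Each camera call takes 0.05 s, during which the arm holds its last target.

### The job

The cart wheel on the tilted bench stand is to be pumped up next, so bring its valve stem to twelve o'clock: with the closed fingertips push its spokes round until the stem points straight up the slope at the very top of the wheel, then draw the hand clear and leave the wheel at rest. Only push the spokes, gently and without gripping them; do not push on the tyre, do not touch the valve stem, and leave everything else on the bench where it is.

Things in the scene. Friction and masses are not known exactly. Their poses are not given: they have to be found in the camera images.
- wheel (a joint): Angle of the wheel about its axle, rad. 0 (or any whole turn) = valve stem at the top of the slope, the target. Grows counter-clockwise seen from in front of the open, upward-looking face. Turns both ways without stops; starts between 1.4 and 4.9. Stiff bearing: about 0.3 N m (4 to 5 N at mid-spoke) turns it, and it stays where it is left.
- axle: Fixed axle, does not turn; origin at the wheel's centre, 150 mm above the bench. z: the wheel's axis, out of the open face, 40 degrees off vertical. x: in the wheel's plane, straight up the slope to twelve o'clock, where the valve belongs. The hub is 40 mm across and ends at +-17 mm along z. The stand's post is behind the hub; the face side and the space behind the lower half are clear.
- spokes: Five straight aluminium spokes; origin at the wheel's centre, z as the axle's z, x from the hub to the valve stem, turning with the wheel. Spokes at 36, 108, 180, 252 and 324 degrees from x, counter-clockwise about z, each 14 mm wide, 16 mm deep (+-8 mm along z), from the hub to the rim at 106 mm radius. The gaps between are open right through.
- tyre: Aluminium rim (inside radius 106 mm) and black tyre, 300 mm across, 38 mm thick (+-19 mm along z); origin at the hub's centre, turns with the wheel. Not to be pushed.
- valve: The short valve stem, rubber foot and brass top, on the inside of the rim half-way between two spokes; origin 96 mm from the hub's centre in the wheel's plane. From there it stands 30 mm out along the axle's z, and is 14 mm across. Fragile, not to be touched.
- stand: Bench stand that carries the tilted wheel, fixed to the bench: steel base plate 260 x 220 mm, 12 mm thick, with a grey post behind the wheel. Origin on the bench straight below the hub's centre.
- wrench: Bystander, loose, not to be moved: a steel open-ended wrench. Origin on its underside.
- tyre_lever: Bystander, loose, not to be moved: a grey plastic tyre lever, 140 mm long, 12 mm high. Origin on its underside.
- gauge: Bystander, loose, not to be moved: a round pressure gauge lying face up, 56 mm across, 24 mm high, with a short brass nozzle. Origin on its underside.
- lube: Bystander, loose, not to be moved: a white bottle, 44 mm across, 130 mm high. Origin on its underside.
- jar: Bystander, loose, not to be moved: a glass jar with a steel lid, 60 mm across, 60 mm high. Origin on its underside.
- screwdriver: Bystander, loose, not to be moved: a screwdriver lying down. Origin on its underside.
- caster_wheel: Bystander, loose, not to be moved: a small spare caster wheel lying flat, 72 mm across, 34 mm high. Origin on its underside.
- cup: Bystander, loose, not to be moved: a white cup, 76 mm across, 90 mm high. Origin on its underside.

How it is judged:
By the outcome, as a careful person would: the job done as asked, in the order asked, and still so for the second after the job is handed in, with the robot touching nothing.
It also fails if it takes over 67 s, if anything falls off the work surface, if the arm or the gripper's body presses on something with over 40 N, if the wrist force passes 120 N, or if a joint passes its speed limit or range.

## Working session

There is one attempt and no reset: what is moved stays moved. The work goes in short steps, each a Python script; the robot and the scene stay as the last script left them, time stands still between calls to the robot, and variables do not carry over. Pictures are saved under pics/ and viewed, and the job is handed in when it is done.

```bash
mkdir -p pics; ls; python3 - <<'E'
from station import *
import cv2,numpy as np
for n in ["scene","side","wrist"]:
    f=grab_frame(n); cv2.imwrite(f"pics/a_{n}.png",f["pixels"])
    print(n,f["fx"],f["fy"],f["cx"],f["cy"],np.round(f["pose"],4).tolist(),[k for k in f])
    for t in ["axle","valve","tyre","stand"]:
        r=regions_of(t,f); print(t,[(round(d["p"],2),d["xy"],int(d["mask"].sum())) for d in r[:3]])
s=sense(); print(s)
E
```

```text
pics
scene 367.86464747869735 367.86464747869735 327.57632710635943 192.14035746430395 [[-0.8329, -0.4497, 0.3225, 0.901], [0.5534, -0.6838, 0.4756, 0.4615], [0.0067, 0.5746, 0.8184, 1.0093], [0.0, 0.0, 0.0, 1.0]] ['pixels', 'fx', 'fy', 'cx', 'cy', 'pose', 'shot']
axle [(0.64, [339.5, 222.8], 4737), (0.59, [334.2, 221.9], 749)]
valve [(0.59, [337.5, 191.6], 40), (0.28, [271.4, 240.2], 201)]
tyre [(0.73, [345.1, 232.4], 3812), (0.18, [334.9, 222.5], 839)]
stand [(0.66, [347.1, 238.1], 8310), (0.27, [266.3, 241.6], 219)]
side 428.2763690846816 428.2763690846816 316.32275060488746 192.87692844670997 [[0.7873, 0.3944, -0.4739, 0.02], [-0.6165, 0.4883, -0.6177, -0.7611], [-0.0122, 0.7785, 0.6276, 0.8641], [0.0, 0.0, 0.0, 1.0]] ['pixels', 'fx', 'fy', 'cx', 'cy', 'pose', 'shot']
axle [(0.94, [301.5, 174.8], 5324)]
valve [(0.56, [301.9, 195.9], 25)]
tyre [(0.58, [283.7, 188.5], 4140)]
stand [(0.58, [300.2, 189.1], 7804)]
wrist 309.70691628693146 309.70691628693146 315.6182379052053 196.21859150241164 [[0.424, -0.8734, -0.2395, 0.1659], [0.9057, 0.4087, 0.1126, 0.5293], [-0.0004, -0.2647, 0.9643, 0.3854], [0.0, 0.0, 0.0, 1.0]] ['pixels', 'fx', 'fy', 'cx', 'cy', 'pose', 'shot']
axle []
valve []
tyre []
stand []
{'t': 0.75, 'qpos': array([ 9.30215263e-01,  2.58571177e-01,  1.53496631e+00, -2.72307970e-05,
        1.34796247e+00, -2.02807630e-01]), 'qd': array([-0.000361  ,  0.00105051, -0.00068314, -0.0009349 ,  0.0005525 ,
       -0.00150501]), 'tau': array([-2.50748475e-03, -4.37091994e+01, -2.84286207e+01,  7.17635918e-02,
        3.09399585e-02,  5.54289704e-05]), 'ee_pos': array([0.23317   , 0.49816497, 0.21868181]), 'ee_rot': array([ 0.59664316, -0.59663739, -0.37953414,  0.3794662 ]), 'force': array([-0.51268073, -0.38598968,  0.08350136]), 'moment': array([ 0.01528026,  0.01184216, -0.00462196]), 'gripper_width': 0.09335652587059508}
```

View pics/a_scene.png

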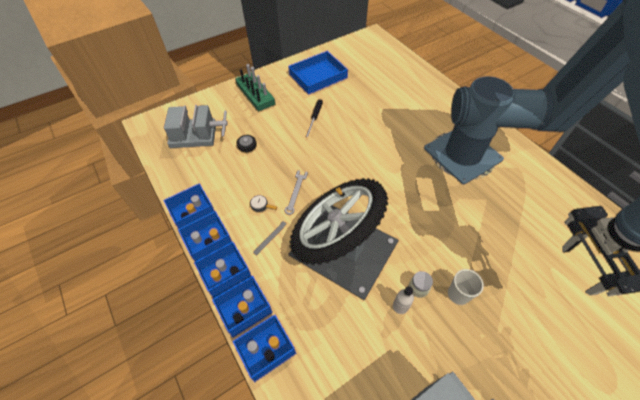

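View pics/a_side.png

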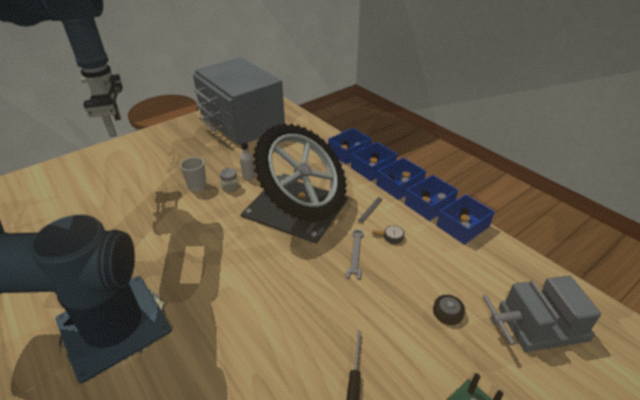

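```bash
python3 - <<'E'
import cv2,numpy as np
a=cv2.imread("pics/a_scene.png")[165:300,270:410]; b=cv2.imread("pics/a_side.png")[115:250,235:375]
cv2.imwrite("pics/zs.png",cv2.resize(a,None,fx=4,fy=4,interpolation=cv2.INTER_CUBIC));cv2.imwrite("pics/zd.png",cv2.resize(b,None,fx=4,fy=4,interpolation=cv2.INTER_CUBIC))
E
```

```text
(no output)
```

View pics/zs.png

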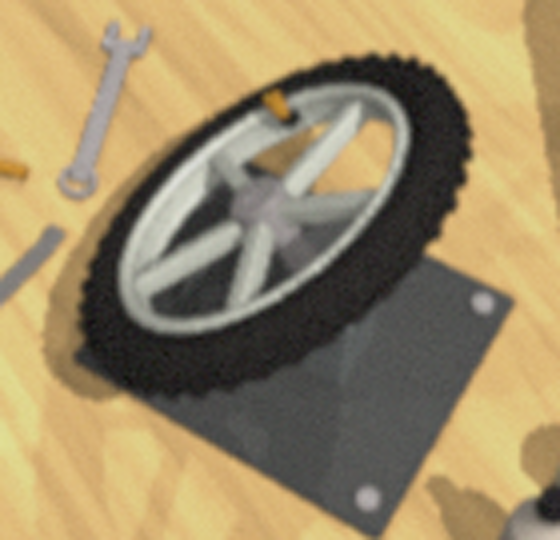

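View pics/zd.png

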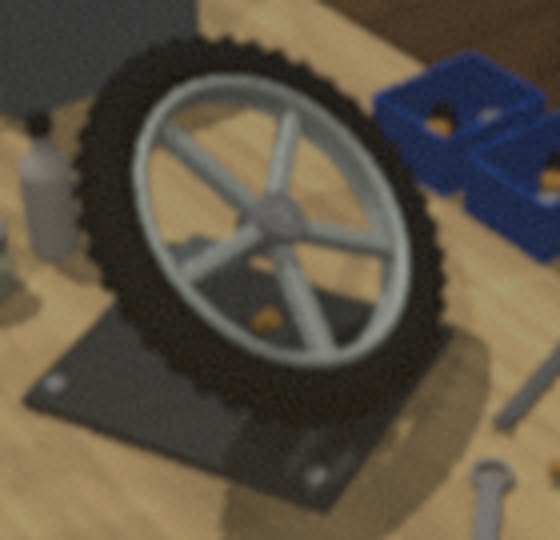

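```bash
cat > h.py <<'E'
import numpy as np,cv2
from scipy.optimize import least_squares
def proj(f,P):
    P=np.atleast_2d(P);T=np.array(f["pose"]);c=(P-T[:3,3])@T[:3,:3]
    x,y,z=c[:,0],-c[:,1],-c[:,2]
    return np.c_[f["fx"]*x/z+f["cx"],f["fy"]*y/z+f["cy"]]
def frame(p):
    s,c=np.sin(np.radians(40)),np.cos(np.radians(40));a,b=np.cos(p[2]),np.sin(p[2])
    z=np.array([s*a,s*b,c]);x=np.array([-c*a,-c*b,s]);return np.c_[x,np.cross(z,x),z],np.array([p[0],p[1],.15])
def pt(p,r,ang,z):
    R,o=frame(p);ang=np.asarray(ang,float);return o+np.c_[r*np.cos(ang),r*np.sin(ang),z+0*ang]@R.T
def overlay(f,p,x0,y0,w,h,k,name):
    im=cv2.resize(f["pixels"][y0:y0+h,x0:x0+w],None,fx=k,fy=k,interpolation=cv2.INTER_CUBIC)
    q=lambda P:np.int32((proj(f,P)-[x0,y0]+.5)*k)
    a=np.linspace(0,2*np.pi,100)
    for r,z,c in [(.106,.019,(0,0,255)),(.15,.0,(0,255,255)),(.02,.017,(255,0,255))]: cv2.polylines(im,[q(pt(p,r,a,z))],True,c,1)
    for d in (36,108,180,252,324): cv2.polylines(im,[q(np.r_[pt(p,.02,[p[3]+np.radians(d)],.008),pt(p,.106,[p[3]+np.radians(d)],.008)])],False,(255,0,0),1)
    cv2.polylines(im,[q(np.r_[pt(p,.096,[p[3]],0),pt(p,.096,[p[3]],.03)])],False,(0,255,0),1)
    cv2.imwrite(name,im)
E
cat > fit.py <<'E'
from station import *
from h import *
import pickle
F={n:grab_frame(n) for n in("side","scene")}
D=lambda u,v:(235+u/4-.4,115+v/4-.4); S=lambda u,v:(270+u/4-.4,165+v/4-.4)
def res(p):
    r=[]
    t=p[3]
    def a(n,P,uv): r.extend((proj(F[n],P)[0]-uv))
    a("side",pt(p,0,[0],.017),D(280,213)); a("scene",pt(p,0,[0],.017),S(260,195))
    a("side",pt(p,.096,[t],.026),D(266,318)); a("scene",pt(p,.096,[t],.026),S(275,102))
    for uv in [(290,118),(170,133),(190,272),(325,348),(392,248)]:
        d=np.radians([36,108,180,252,324]); q=proj(F["side"],pt(p,.104,t+d,.008))-D(*uv); r.extend(q[np.argmin((q**2).sum(1))])
    for uv in [(355,110),(370,205),(240,300),(140,283)]:
        q=proj(F["scene"],pt(p,.104,t+d,.008))-S(*uv); r.extend(q[np.argmin((q**2).sum(1))])
    return r
best=None
for psi in np.arange(0,6.3,.4):
  for t in np.arange(0,6.3,.4):
    s=least_squares(res,[.5,.1,psi,t],loss="soft_l1")
    if best is None or s.cost<best.cost: best=s
p=best.x; print(p,np.degrees(p[2:]),best.cost); print(np.round(best.fun,1))
np.save("p.npy",p)
overlay(F["side"],p,235,115,140,135,4,"pics/o_side.png");overlay(F["scene"],p,270,165,140,135,4,"pics/o_scene.png")
E
python3 fit.py
```

```text
[ 0.58865546  0.0484793  -1.09872483  1.95948546] [-62.95229569 112.27024716] 20.567524247458696
[ 0.  -0.2 -1.   0.6  0.4 -0.7 -0.2 -0.9  0.7 -1.6 -1.8 -3.5 -2.7  0.3
  0.8  0.6 -0.8 -0.7  0.5 -2.9  3.2 -2.4 -1.7  5.1 -0.4 -0.8]
```

View pics/o_side.png

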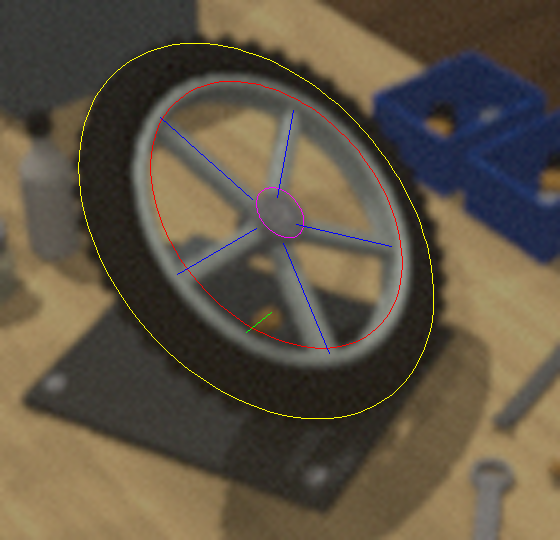

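View pics/o_scene.png

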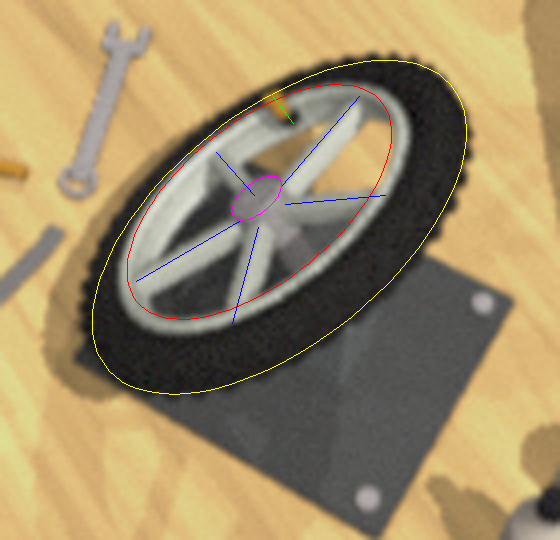

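```bash
cat > fit2.py <<'E'
from station import *
from h import *
F={n:grab_frame(n) for n in("side","scene")}
D=lambda u,v:(235+u/4-.4,115+v/4-.4); S=lambda u,v:(270+u/4-.4,165+v/4-.4)
A=np.linspace(0,2*np.pi,200); d=np.radians([36,108,180,252,324])
def res(p):
    r=[];t=p[3]
    for n,lo,hi in[("side",D(133,73),D(410,365)),("scene",S(120,82),S(410,333))]:
        q=proj(F[n],pt(p,p[4],A,.019)); r.extend(2*np.r_[q.min(0)-lo,q.max(0)-hi])
    for n,lo,hi in[("side",D(78,36),D(446,428)),("scene",S(80,55),S(471,397))]:
        q=np.r_[proj(F[n],pt(p,.15,A,.012)),proj(F[n],pt(p,.15,A,-.012))]; r.extend(np.r_[q.min(0)-lo,q.max(0)-hi])
    # spoke centre lines: mid points at r=.06,z=.002
    for n,Z,L in[("side",D,[(285,155),(210,175),(225,248),(303,290),(345,237)]),("scene",S,[(320,150),(325,210),(250,265),(190,260),(233,172)])]:
        for uv in L:
            q0=proj(F[n],pt(p,.045,t+d,.003));q1=proj(F[n],pt(p,.09,t+d,.003)); e=(q1-q0)/np.linalg.norm(q1-q0,axis=1)[:,None]
            w=np.array(Z(*uv))-(q0+q1)/2; k=np.argmin((w**2).sum(1)); r.append(w[k,0]*e[k,1]-w[k,1]*e[k,0])
    r.extend(proj(F["side"],pt(p,.096,[t],.025))[0]-D(266,318)); r.extend(proj(F["scene"],pt(p,.096,[t],.022))[0]-S(278,105))
    return r
s=least_squares(res,np.r_[np.load("p.npy")[:4],.114],loss="soft_l1");p=s.x
print(p,np.degrees(p[2:4]),s.cost);print(np.round(s.fun,1));np.save("p.npy",p)
for f,b,n in((F["side"],(235,115),"side"),(F["scene"],(270,165),"scene")): overlay(f,p,*b,140,135,4,f"pics/o2_{n}.png")
a,b=cv2.imread("pics/o2_side.png"),cv2.imread("pics/o2_scene.png");cv2.imwrite("pics/o2.png",cv2.resize(np.hstack([a,b]),(800,385)))
# stand base corners check
E
python3 fit2.py
```

```text
[ 0.58786498  0.04980945 -1.14057564  2.01161144  0.11572267] [-65.35017051 115.25684564] 15.551851609207384
[ 0.4 -2.4  0.8 -1.5 -2.  -1.9 -0.9 -2.5 -2.9 -0.9 -0.8 -0.5  0.3 -0.6
  1.9  1.5 -1.5  0.6  0.   1.5 -0.1  0.9 -0.9 -1.3  0.4 -0.3 -0.4  0.1
  0.3  0.2]
```

View pics/o2.png

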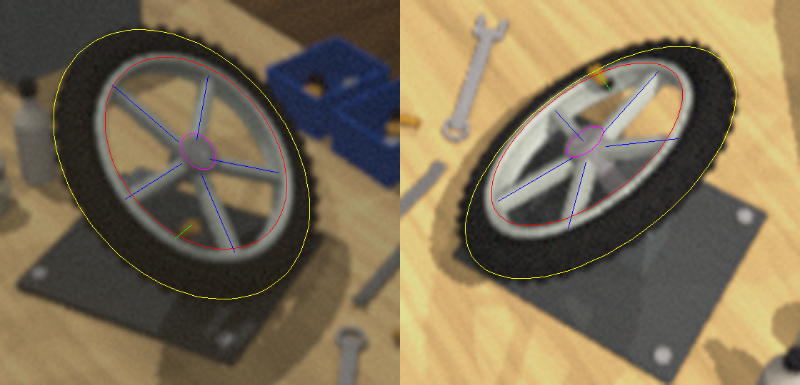

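```bash
cat >> h.py <<'E'
def ray(f,uv,z):
    T=np.array(f["pose"]);d=T[:3,:3]@np.array([(uv[0]-f["cx"])/f["fx"],-(uv[1]-f["cy"])/f["fy"],-1]);o=T[:3,3]
    return o+d*(z-o[2])/d[2]
E
python3 - <<'E'
from station import *
from h import *
F={n:grab_frame(n) for n in("side","scene")}
D=lambda u,v:(235+u/4-.4,115+v/4-.4); S=lambda u,v:(270+u/4-.4,165+v/4-.4)
a,b=ray(F["side"],D(25,400),.012),ray(F["side"],D(328,510),.006)
c,d,e=[ray(F["scene"],S(*q),.012) for q in((513,298),(378,535),(78,353))]
for q in(a,b,c,d,e):print(q.round(4))
an=lambda v:np.degrees(np.arctan2(v[1],v[0])).round(1)
print(an(b-a),an(d-c),an(e-d),[np.linalg.norm(v).round(3) for v in(b-a,d-c,e-d)])
for t in["wrench","tyre_lever","gauge","lube","jar","cup"]:
  for n in F:
    r=regions_of(t,F[n]); 
    if r: print(t,n,round(r[0]["p"],2),ray(F[n],r[0]["xy"],.02).round(3))
E
```

```text
[0.424 0.138 0.012]
[ 0.5336 -0.0895  0.006 ]
[0.4259 0.1451 0.012 ]
[0.6218 0.2352 0.012 ]
[0.7251 0.0026 0.012 ]
-64.3 24.7 -66.1 [np.float64(0.253), np.float64(0.216), np.float64(0.255)]
wrench side 0.82 [ 0.576 -0.204  0.02 ]
tyre_lever side 0.72 [ 0.724 -0.094  0.02 ]
tyre_lever scene 0.53 [ 0.752 -0.06   0.02 ]
gauge side 0.7 [ 0.709 -0.213  0.02 ]
gauge scene 0.67 [ 0.716 -0.184  0.02 ]
lube side 0.75 [0.571 0.346 0.02 ]
jar side 0.56 [0.485 0.316 0.02 ]
jar scene 0.87 [0.464 0.288 0.02 ]
cup side 0.64 [0.409 0.413 0.02 ]
cup scene 0.71 [0.371 0.367 0.02 ]
```

```bash
cat >> h.py <<'E'
from scipy.spatial.transform import Rotation as Ro
def quat(p,roll):
    """tool y=-axle z, tool x at angle roll (rad) in wheel plane"""
    R,_=frame(p); y=-R[:,2]; x=R[:,0]*np.cos(roll)+R[:,1]*np.sin(roll)
    q=Ro.from_matrix(np.c_[x,y,np.cross(x,y)]).as_quat(); return q[[3,0,1,2]]
E
python3 - <<'E'
from station import *
from h import *
p=np.load("p.npy"); s=sense()
q=s["ee_rot"];print(Ro.from_quat(np.r_[q[1:],q[0]]).as_matrix().round(2)); t0=s["t"]
for z in(-.008,.1):
  for off in range(0,360,30):
    row=[]
    for a in range(0,360,30):
        k=np.radians(a); j=solve_ik(pt(p,.065,[k],z)[0],quat(p,k+np.radians(off)))
        row.append(" .  " if j is None else "%4.1f"%j[5])
    print(z,off,row)
print("fixed roll")
for off in range(0,360,30):
    row=[]
    for a in range(0,360,30):
        k=np.radians(a); j=solve_ik(pt(p,.065,[k],-.008)[0],quat(p,np.radians(off)))
        row.append(" .  " if j is None else "%4.1f"%j[5])
    print(off,row)
j=solve_ik(pt(p,.065,[2.5],-.008)[0],quat(p,0));print(j,sense()["t"]-t0)
E
```

```text
[[ 0.42  0.   -0.91]
 [ 0.91  0.    0.42]
 [ 0.   -1.   -0.  ]]
-0.008 0 ['-2.4', '-3.0', ' 2.7', ' 2.2', ' 1.6', ' 1.1', ' 0.6', ' 0.2', '-0.3', '-0.8', '-1.3', '-1.8']
-0.008 30 ['-2.9', ' 2.8', ' 2.2', ' 1.6', ' 1.1', ' 0.6', ' 0.1', '-0.4', '-0.8', '-1.3', '-1.8', '-2.4']
-0.008 60 [' 2.8', ' 2.3', ' 1.7', ' 1.1', ' 0.6', ' 0.1', '-0.4', '-0.9', '-1.4', '-1.8', '-2.3', '-2.9']
-0.008 90 [' 2.3', ' 1.7', ' 1.2', ' 0.6', ' 0.1', '-0.4', '-0.9', '-1.4', '-1.9', '-2.4', '-2.9', ' 2.9']
-0.008 120 [' 1.8', ' 1.2', ' 0.6', ' 0.1', '-0.5', '-1.0', '-1.5', '-1.9', '-2.4', '-2.9', ' 2.9', ' 2.4']
-0.008 150 [' 1.3', ' 0.7', ' 0.1', '-0.4', '-1.0', '-1.5', '-2.0', '-2.5', '-2.9', ' 2.9', ' 2.4', ' 1.8']
-0.008 180 [' 0.8', ' 0.2', '-0.4', '-1.0', '-1.5', '-2.0', '-2.5', '-3.0', ' 2.8', ' 2.4', ' 1.8', ' 1.3']
-0.008 210 [' 0.2', '-0.4', '-0.9', '-1.5', '-2.0', '-2.5', '-3.0', ' 2.8', ' 2.3', ' 1.8', ' 1.3', ' 0.8']
-0.008 240 ['-0.3', '-0.9', '-1.5', '-2.0', '-2.6', '-3.1', ' 2.7', ' 2.3', ' 1.8', ' 1.3', ' 0.8', ' 0.3']
-0.008 270 ['-0.8', '-1.4', '-2.0', '-2.5', '-3.1', ' 2.7', ' 2.2', '
[... 2105 characters left out ...]
 ' 1.3', ' 1.3']
180 [' 0.8', ' 0.7', ' 0.6', ' 0.6', ' 0.6', ' 0.6', ' 0.6', ' 0.7', ' 0.7', ' 0.8', ' 0.8', ' 0.8']
210 [' 0.2', ' 0.2', ' 0.1', ' 0.1', ' 0.1', ' 0.1', ' 0.1', ' 0.2', ' 0.2', ' 0.3', ' 0.3', ' 0.3']
240 ['-0.3', '-0.4', '-0.4', '-0.4', '-0.5', '-0.4', '-0.4', '-0.4', '-0.3', '-0.3', '-0.3', '-0.3']
270 ['-0.8', '-0.9', '-0.9', '-1.0', '-1.0', '-1.0', '-0.9', '-0.9', '-0.8', '-0.8', '-0.8', '-0.8']
300 ['-1.3', '-1.4', '-1.5', '-1.5', '-1.5', '-1.5', '-1.5', '-1.4', '-1.4', '-1.3', '-1.3', '-1.3']
330 ['-1.9', '-1.9', '-2.0', '-2.0', '-2.0', '-2.0', '-2.0', '-1.9', '-1.9', '-1.8', '-1.8', '-1.8']
[-0.46821433  0.68085814  1.35699614  0.4142877   1.67509127 -2.5482133 ] 0.0
```

```bash
python3 - <<'E'
from station import *
from h import *
p=np.load("p.npy")
print(sense()["t"])
gripper_close(10)
x=sense()["ee_pos"]; move_linear([x[0],x[1],.5],v=.25)
k=np.radians(323)
P=pt(p,.065,[k],.17)[0]; q=quat(p,k)
# via point
qd=quat(np.array([0,0,0,0]),0)
j=solve_ik(P,q); print(P,j,sense()["qpos"])
cur=sense()["qpos"]
m=cur.copy(); m[0]=j[0]; 
move_joints(m); print(sense()["ee_pos"])
j=solve_ik(P,q);print(j)
move_joints(j); print(sense()["t"],sense()["ee_pos"],sense()["force"])
f=grab_frame("wrist");cv2.imwrite("pics/w1.png",f["pixels"])
f2=grab_frame("side");cv2.imwrite("pics/s1.png",f2["pixels"])
import pickle;pickle.dump(f,open("w1.pkl","wb"));pickle.dump(f2,open("s1.pkl","wb"))
E
```

```text
1.65
[0.65240789 0.00295088 0.3135955 ] [-0.41698358  0.69800286  0.81732181  0.52299084  2.12169929 -1.6077636 ] [ 9.30231006e-01  2.41351375e-01  8.93693126e-01 -4.56886086e-06
  2.00838858e+00 -2.02806311e-01]
[ 0.53740076 -0.11590057  0.49912456]
[-0.41698358  0.69800286  0.81732181  0.52299084  2.12169929 -1.6077636 ]
8.075 [0.65249343 0.00320087 0.31441361] [ 0.43499752 -0.14811834 -0.39038228]
```

View pics/w1.png

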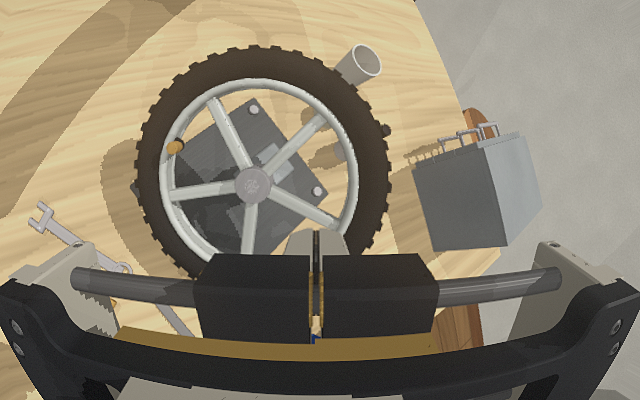

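View pics/s1.png

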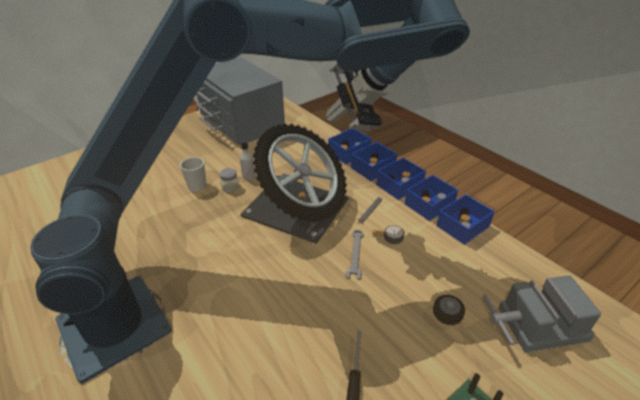

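```bash
cat >> h.py <<'E'
def projf(f,P):
    P=np.atleast_2d(P);T=np.array(f["pose"]);c=(P-T[:3,3])@T[:3,:3]
    x,y,z=c[:,0],-c[:,1],-c[:,2]; r=np.hypot(x,y); th=np.arctan2(r,z)
    return np.c_[f["fx"]*th*x/r+f["cx"],f["fy"]*th*y/r+f["cy"]]
def over2(f,p,box,k,name,pr=projf):
    x0,y0,w,h=box
    im=cv2.resize(f["pixels"][y0:y0+h,x0:x0+w],None,fx=k,fy=k,interpolation=cv2.INTER_CUBIC)
    q=lambda P:np.int32((pr(f,P)-[x0,y0]+.5)*k)
    a=np.linspace(0,2*np.pi,100)
    for r,z,c in [(.106,.019,(0,0,255)),(.15,.0,(0,255,255)),(.02,.017,(255,0,255))]: cv2.polylines(im,[q(pt(p,r,a,z))],True,c,1)
    R,o=frame(p)
    for d in (36,108,180,252,324):
        t=p[3]+np.radians(d);e=np.array([-np.sin(t),np.cos(t),0])@R.T*.007
        for s in(-1,1): cv2.polylines(im,[q(np.r_[pt(p,.025,[t],.008)+s*e,pt(p,.106,[t],.008)+s*e])],False,(255,0,0),1)
    for z in(0,.03): cv2.polylines(im,[q(pt(p,.096,[p[3]],z)+.007*(np.c_[np.cos(a),np.sin(a),0*a]@R.T))],True,(0,255,0),1)
    cv2.imwrite(name,im)
E
python3 - <<'E'
from h import *
import pickle
f=pickle.load(open("w1.pkl","rb"));p=np.load("p.npy")
over2(f,p,(125,40,280,220),2.8,"pics/ow1.png")
E
```

```text
(no output)
```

View pics/ow1.png

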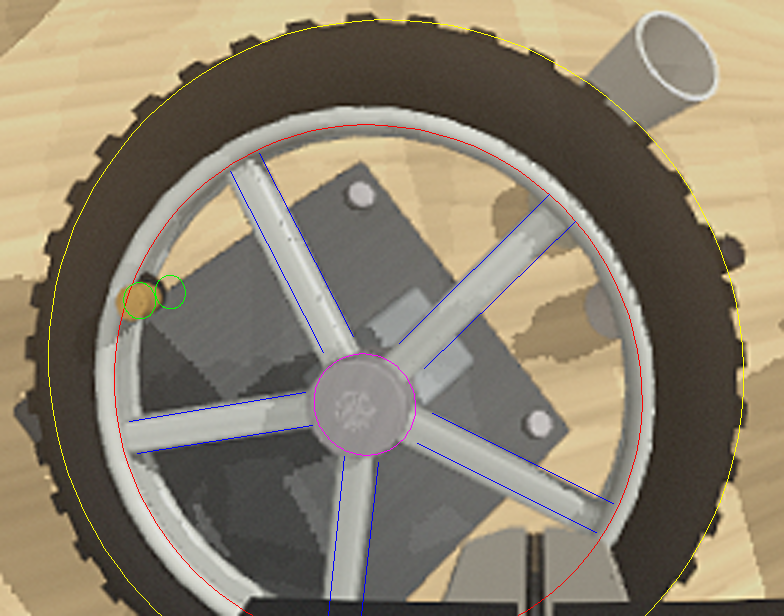

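```bash
python3 - <<'E'
from h import *
import pickle
f=pickle.load(open("w1.pkl","rb"));p=np.load("p.npy");k=np.radians(323)
for z in(.17,.1,.05,0,-.008): print(z,(projf(f,pt(p,.065,[k],z))-[125,40])*2.8)
E
```

```text
0.17 [[530.11841936 569.50639028]]
0.1 [[531.3629335  469.33907163]]
0.05 [[531.91590939 425.27867582]]
0 [[532.31600885 393.56632902]]
-0.008 [[532.36991252 389.30447067]]
```

```bash
python3 - <<'E'
from station import *
from h import *
import sys
p=np.load("p.npy"); R,o=frame(p)
def go(a,z,v=.06,r=.065):
    k=np.radians(a); move_linear(pt(p,r,[k],z)[0],quat(p,k),v=v)
go(323,.05,.15); 
go(323,-.008,.06)
f0=sense()["force"];print("in",sense()["t"],f0)
if np.linalg.norm(f0)>4: sys.exit("contact?")
a=323
while a>199:
    a=max(a-5,199); go(a,-.008,.05)
    f=sense()["force"]-f0; k=np.radians(a)
    l=f@R; tan=-l[0]*np.sin(k)+l[1]*np.cos(k); rad=l[0]*np.cos(k)+l[1]*np.sin(k)
    print(a,"tan %.1f rad %.1f ax %.1f"%(tan,rad,l[2]))
    if np.linalg.norm(f)>18: print("STOP");break
print(sense()["t"])
E
```

```text
in 10.2417 [-0.72865004  0.56335782 -0.09016128]
318 tan -1.0 rad -0.8 ax 0.8
313 tan -0.6 rad 0.2 ax 0.7
308 tan 0.7 rad 0.6 ax 2.0
303 tan 3.8 rad 2.4 ax 2.4
298 tan 2.6 rad 4.2 ax 1.7
293 tan 2.3 rad 4.8 ax 1.7
288 tan 3.0 rad 5.1 ax 0.8
283 tan 3.0 rad 5.2 ax -0.3
278 tan 2.8 rad 5.5 ax 0.9
273 tan 3.3 rad 3.7 ax -0.4
268 tan 2.4 rad 5.2 ax -0.6
263 tan 3.2 rad 5.1 ax -0.2
258 tan 3.7 rad 5.8 ax -0.1
253 tan 2.8 rad 5.8 ax 0.0
248 tan 2.9 rad 5.6 ax -1.2
243 tan 2.6 rad 4.4 ax -0.9
238 tan 1.5 rad 5.6 ax 0.7
233 tan 3.3 rad 5.6 ax -0.8
228 tan 3.6 rad 6.0 ax -0.8
223 tan 2.3 rad 6.3 ax -0.6
218 tan 3.0 rad 5.3 ax -0.2
213 tan 2.9 rad 5.7 ax -0.6
208 tan 3.6 rad 5.4 ax 0.0
203 tan 2.4 rad 4.6 ax -0.6
199 tan 3.8 rad 5.4 ax -0.6
16.8917
```

```bash
python3 - <<'E'
from station import *
import cv2,numpy as np
a=grab_frame("side")["pixels"][100:260,200:400];b=grab_frame("wrist")["pixels"]
cv2.imwrite("pics/c1.png",cv2.resize(a,None,fx=4,fy=4,interpolation=cv2.INTER_CUBIC)[:600]);cv2.imwrite("pics/c2.png",b)
E
```

```text
(no output)
```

View pics/c1.png

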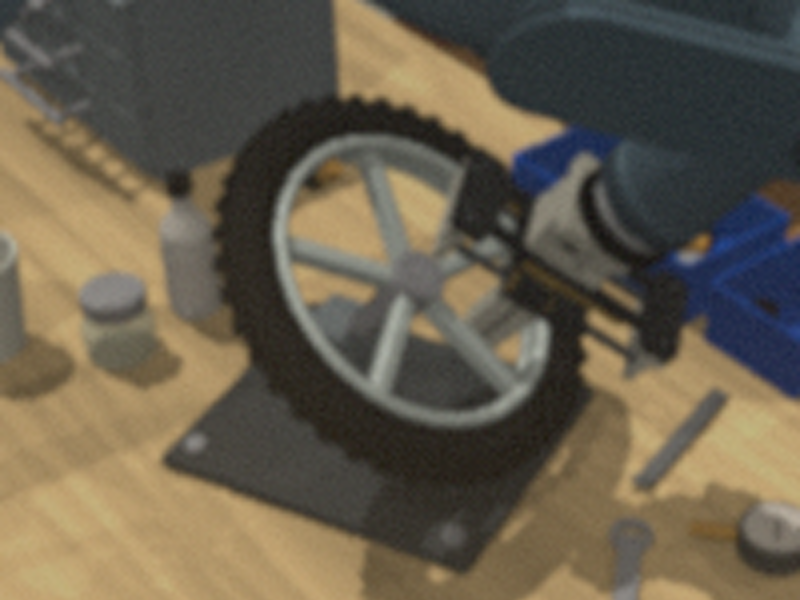

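View pics/c2.png

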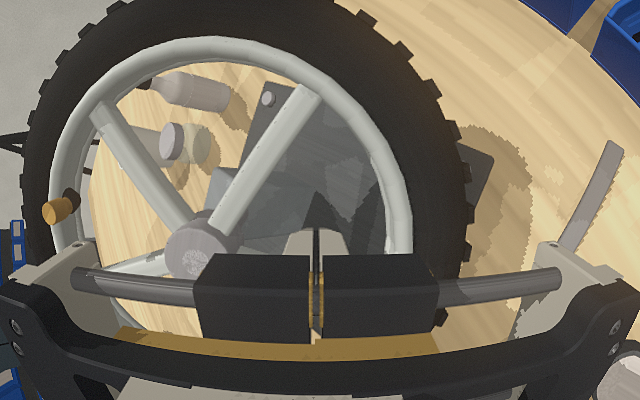

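```bash
cat > look.py <<'E'
from station import *
from h import *
import sys
def fitwheel(f,p,tag,th0):
    # fine search: rotation only + in-plane shift, by image contrast of spokes (bright) vs. gaps
    pass
E
python3 - <<'E'
from station import *
from h import *
import pickle
p=np.load("p.npy"); R,o=frame(p)
def go(a,z,v=.06,r=.065):
    k=np.radians(a); move_linear(pt(p,r,[k],z)[0],quat(p,k),v=v)
go(206,-.008); print(sense()["force"]); go(206,.17,.12); sleep(.2); print(sense()["t"])
f=grab_frame("wrist"); pickle.dump(f,open("w2.pkl","wb"))
for th in (6,):
    q=p.copy();q[3]=np.radians(th); over2(f,q,(125,20,280,210),2.8,"pics/ow2.png")
cv2.imwrite("pics/w2.png",f["pixels"])
E
```

```text
[-0.38302571  0.38131249 -0.45184513]
19.1083
```

View pics/ow2.png

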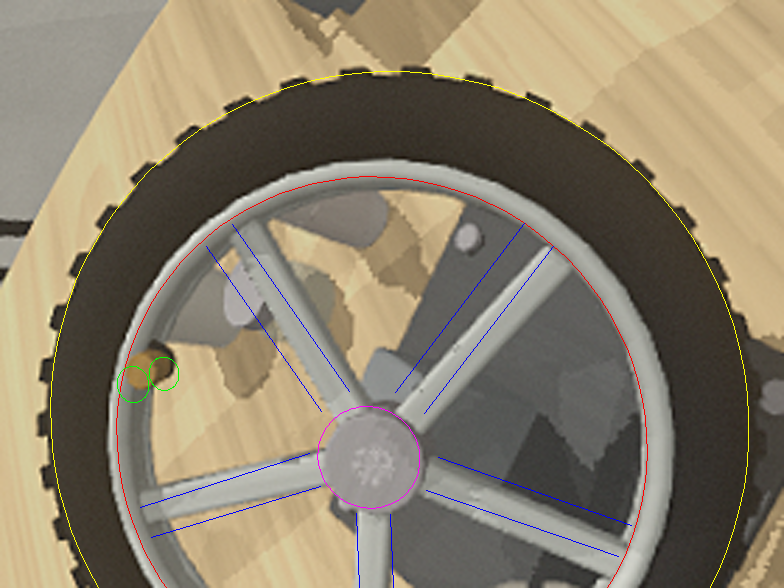

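View pics/w2.png

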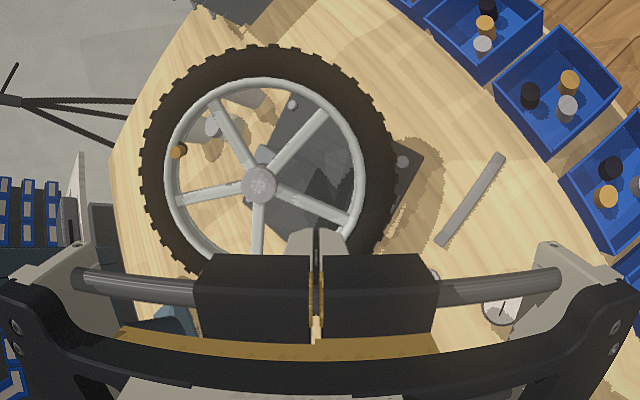

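```bash
cat > meas.py <<'E'
from h import *
from scipy.optimize import minimize
def score_fn(f,pr,p,occ=lambda uv:uv[:,1]<225):
    g=cv2.GaussianBlur(cv2.cvtColor(f["pixels"],cv2.COLOR_BGR2LAB).astype(np.float32),(0,0),1.0)
    gx=[cv2.Sobel(g[:,:,c],cv2.CV_32F,1,0) for c in range(3)];gy=[cv2.Sobel(g[:,:,c],cv2.CV_32F,0,1) for c in range(3)]
    M=np.sqrt(sum(a*a+b*b for a,b in zip(gx,gy)));M=np.minimum(M,np.percentile(M,97));M=cv2.GaussianBlur(M,(0,0),1.0)
    rr=np.linspace(.03,.098,40)
    def score(v):  # v: dx,dy (plane, m), theta
        q=p.copy();R,o=frame(q);sh=R[:,0]*v[0]+R[:,1]*v[1];tot=0;n=0
        for d in(36,108,180,252,324):
            t=v[2]+np.radians(d);e=np.array([-np.sin(t),np.cos(t),0])@R.T
            u=R[:,0]*np.cos(t)+R[:,1]*np.sin(t)
            for s in(-1,1):
                P=o+sh+rr[:,None]*u+s*.007*e+.008*R[:,2]
                uv=pr(f,P);k=occ(uv)
                m=cv2.remap(M,uv[:,0].astype(np.float32)[None],uv[:,1].astype(np.float32)[None],cv2.INTER_LINEAR)[0]
                tot+=m[k].sum();n+=k.sum()
        return -tot/n
    return score
def measure(f,p,th0,pr=projf,span=15,**k):
    s=score_fn(f,pr,p,**k)
    best=min(((s([a,b,th0+np.radians(t)]),a,b,th0+np.radians(t)) for t in np.arange(-span,span+.1,1) for a in(-.003,0,.003) for b in(-.003,0,.003)))
    r=minimize(s,best[1:],method="Nelder-Mead",options=dict(initial_simplex=np.array(best[1:])+np.array([[0,0,0],[.002,0,0],[0,.002,0],[0,0,.02]])))
    return r.x,r.fun
E
python3 - <<'E'
from meas import *
import pickle
p=np.load("p.npy")
for n,t in(("w1",p[3]),("w2",0.)):
    f=pickle.load(open(n+".pkl","rb")); x,s=measure(f,p,t);print(n,x[:2]*1e3,np.degrees(x[2]),s)
R,o=frame(p);q=p.copy();sh=R[:,0]*x[0]+R[:,1]*x[1];q[:2]+=sh[:2];q[3]=x[2];over2(f,q,(125,20,280,210),2.8,"pics/ow2b.png")
E
```

```text
w1 [-1.8924882   0.75602024] 114.6248529678698 -124.21521139705882
w2 [-2.55911857  0.80554256] 1.6176261880465712 -108.44743075801749
```

View pics/ow2b.png

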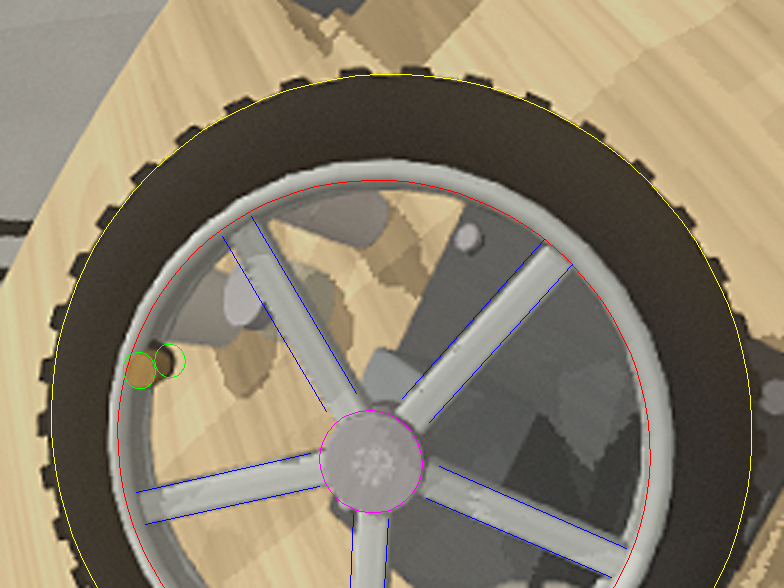

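```bash
python3 - <<'E'
from h import *
import pickle
def rayf(f,uv,z):
    T=np.array(f["pose"]);d=np.array([(uv[0]-f["cx"])/f["fx"],(uv[1]-f["cy"])/f["fy"]]);th=np.linalg.norm(d)
    v=np.r_[np.sin(th)*d/th,np.cos(th)];d=T[:3,:3]@(v*[1,-1,-1]);o=T[:3,3];return o+d*(z-o[2])/d[2]
f1,f2,s1=[pickle.load(open(n+".pkl","rb")) for n in("w1","w2","s1")]
def blob(f,u,v,k,b):  # refine bright bolt centroid
    c=np.array([u/k+b[0]-.4,v/k+b[1]-.4]);x,y=np.int32(c.round());W=7
    g=cv2.cvtColor(f["pixels"],cv2.COLOR_BGR2GRAY)[y-W:y+W+1,x-W:x+W+1].astype(float)
    return c
def an(a,b,n): d=b-a;print(n,a.round(4),b.round(4),np.linalg.norm(d).round(4),"dir",np.degrees(np.arctan2(d[1],d[0])).round(2))
z=.017
an(*[rayf(f1,blob(f1,*q,2.8,(125,40)),z) for q in((360,193),(540,424))],"w1")
an(*[rayf(f2,blob(f2,*q,2.8,(125,20)),z) for q in((468,238),(776,398))],"w2")
an(*[ray(s1,(235+u/4-.4,115+v/4-.4),z) for u,v in((55,383),(317,477))],"side")
E
```

```text
w1 [0.448  0.1346 0.017 ] [0.613  0.2102 0.017 ] 0.1815 dir 24.62
w2 [0.613  0.2089 0.017 ] [0.7038 0.0095 0.017 ] 0.2191 dir -65.53
side [0.449  0.1353 0.017 ] [ 0.541  -0.0677  0.017 ] 0.2229 dir -65.64
```

```bash
sed -i 's/def score_fn(f,pr,p,/def score_fn(f,pr,p,hw=.007,zz=.008,/; s/s\*\.007\*e+\.008\*R/s*hw*e+zz*R/' meas.py
python3 - <<'E'
from meas import *
import pickle
p=np.load("p.npy");p[2]=np.radians(-65.5)
for n,t in(("w1",p[3]),("w2",0.)):
  f=pickle.load(open(n+".pkl","rb"))
  for hw in(.005,.006,.007):
    for zz in (.004,.008):
      x,s=measure(f,p,t,hw=hw,zz=zz);print(n,hw,zz,(x[:2]*1e3).round(1),np.degrees(x[2]).round(2),round(s,1))
f=pickle.load(open("w2.pkl","rb"))
im=cv2.resize(f["pixels"][50:230,150:390],None,fx=3.3,fy=3.3,interpolation=cv2.INTER_CUBIC);cv2.imwrite("pics/w2z.png",im)
E
```

```text
w1 0.005 0.004 [0.5 1.1] 114.92 -80.6
w1 0.005 0.008 [1.5 1.2] 114.95 -80.9
w1 0.006 0.004 [-3.6  0.4] 114.7 -102.0
w1 0.006 0.008 [-2.3  0.8] 114.75 -103.8
w1 0.007 0.004 [-3.2  0.4] 114.73 -123.3
w1 0.007 0.008 [-1.9  0.8] 114.78 -124.2
w2 0.005 0.004 [-1.2  2.3] 1.32 -79.2
w2 0.005 0.008 [-1.5  1.3] 1.34 -81.0
w2 0.006 0.004 [-1.8  2.2] 1.53 -102.2
w2 0.006 0.008 [-2.1  1. ] 1.56 -103.6
w2 0.007 0.004 [-2.2  2. ] 1.7 -108.5
w2 0.007 0.008 [-2.5  0.7] 1.68 -108.5
```

View pics/w2z.png

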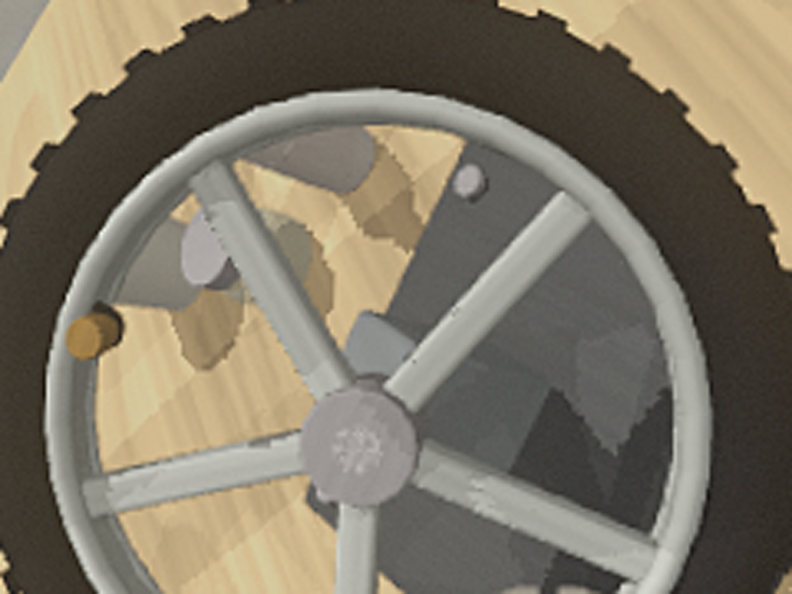

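```bash
python3 - <<'E'
from station import *
from meas import *
p=np.load("p.npy");p[2]=np.radians(-65.5)
for n in("side","scene"):
    f=grab_frame(n); b=(235,115) if n=="side" else (270,165)
    for hw,zz in((.007,.008),(.007,.004),(.005,.004)):
        x,s=measure(f,p,0.,pr=proj,span=8,occ=lambda uv:uv[:,1]>0,hw=hw,zz=zz);print(n,(x[:2]*1e3).round(1),np.degrees(x[2]).round(2),round(s,1))
    q=p.copy();q[3]=np.radians(1); over2(f,q,(*b,140,135),4,f"pics/v_{n}.png",pr=proj)
a,b=cv2.imread("pics/v_side.png"),cv2.imread("pics/v_scene.png");cv2.imwrite("pics/v.png",cv2.resize(np.hstack([a,b]),(800,385)))
E
```

```text
side [-3.3 11.1] 1.36 -86.7
side [-3.7  7.2] 1.36 -86.6
side [-3.7 10.9] 1.66 -83.9
scene [10.8 -5.3] -16.81 -123.1
scene [ 4.9 -1.6] -16.84 -123.1
scene [ 4.5 -0.8] -15.2 -125.8
```

View pics/v.png

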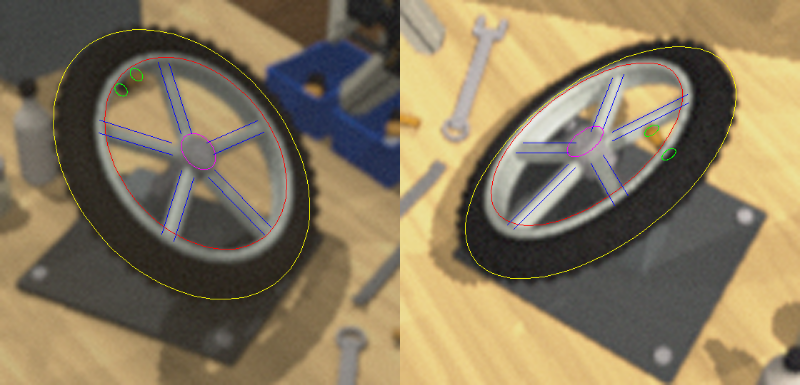

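```bash
python3 - <<'E'
from station import *
from meas import *
import pickle
p=np.load("p.npy"); R,o=frame(p)
def go(a,z,v=.06,r=.065):
    k=np.radians(a); move_linear(pt(p,r,[k],z)[0],quat(p,k),v=v)
go(206,.05,.12); go(206,-.008,.06); print(sense()["force"])
for a in(203,200,198.6,197.5): go(a,-.008,.03); print(a,sense()["force"].round(1))
go(206,-.008); print(sense()["force"].round(1)); go(206,.17,.12); sleep(.3)
f=grab_frame("wrist"); pickle.dump(f,open("w3.pkl","wb")); p[2]=np.radians(-65.5)
for hw,zz in((.007,.008),(.006,.004),(.005,.004)):
    x,s=measure(f,p,0.,span=8,hw=hw,zz=zz);print((x[:2]*1e3).round(1),np.degrees(x[2]).round(2))
p[3]=0; sh=R[:,0]*-.0022+R[:,1]*.0009; p[:2]+=sh[:2]
over2(f,p,(125,20,280,210),2.8,"pics/ow3.png"); print(sense()["t"])
E
```

```text
[-0.29841441 -1.05092405  0.34235149]
203 [-0.1 -0.3 -0.1]
200 [ 0.3 -0.5 -0.2]
198.6 [ 1.7  1.4 -0.2]
197.5 [4.6 2.7 1.1]
[-0.4  0.4  0.8]
[-2.5  0.8] 1.29
[-1.8  2.2] 1.14
[-1.1  2.3] 0.91
24.85
```

View pics/ow3.png

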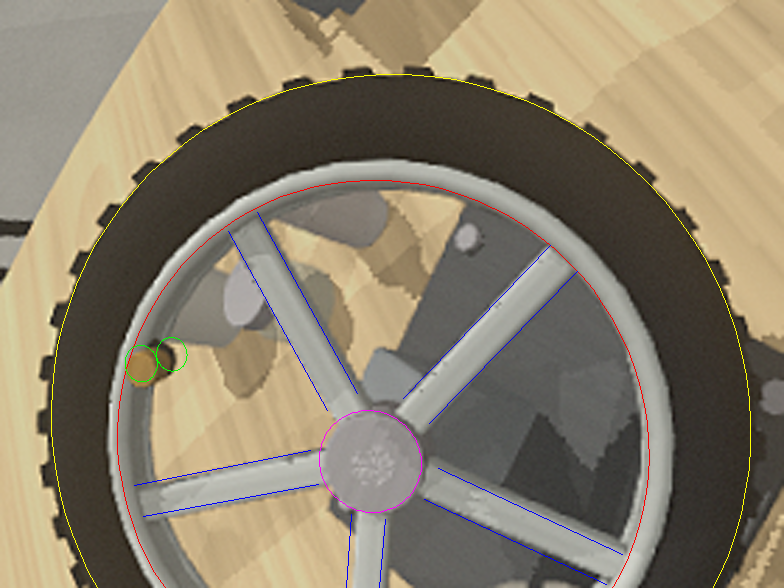

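```bash
python3 - <<'E'
from station import *
from h import *
p=np.load("p.npy");k=np.radians(206)
try: move_linear(pt(p,.065,[k],.27)[0],v=.15)
except Exception as e: print(e)
sleep(.5);s=sense();print(s["t"],s["ee_pos"],s["force"].round(1))
F=[grab_frame(n)["pixels"] for n in("side","scene")]
cv2.imwrite("pics/end.png",cv2.resize(np.hstack(F),(800,250)))
cv2.imwrite("pics/end_s.png",F[1])
E
```

```text
26.1667 [ 0.70477063 -0.13654819  0.31939196] [-0.3 -0.1  0.2]
```

View pics/end.png

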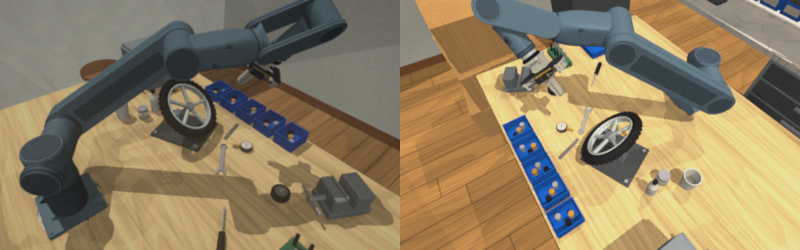

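Hand clear, nothing touched, bystanders where they were. Handing in.

```bash
python3 -c "
from station import *
print(close_job())"
```

```text
the job is handed in; nothing more can be done
None
```

The valve stem now points up the slope at the top of the wheel, about 1° short of exact twelve o'clock by my measurements. I turned it there with the closed fingertips against one spoke, then drew the hand well clear and handed in the job at about 26 s.

- **Turning:** The wheel started at about 115° and I swept it clockwise in one push at about 5–7 N. The wrist camera then put it at about 1.5°, so I gave it a small nudge.
- **Last angle check:** The wrist camera gave 0.9–1.3°, and the overlaid model of the wheel matches that picture to within about 1°. I did not correct further, because the uncertainty is about as large as the error.
- **Checks that disagreed:** Before the nudge, the side camera's automatic fit gave about 1.4°, but it only fitted with an implausible 10 mm offset. The scene camera's fit failed outright (about −16°). By eye, the model drawn at 1° looked right in both pictures.
- **Unexplained force:** During the push I read about 5 N along the spoke, which I could not account for. It dropped to almost nothing as soon as the fingers backed off.
- **After drawing clear:** The force on the tool was near zero. By eye, the other items looked unmoved in the last side and scene pictures.

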